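Fit the platform on the bench shaker and bolt it down

TASK

Fit the loose metal platform onto the bench shaker: tuck its edge under the blue lip by sliding it over the four brass studs until its holes drop over them and it lies flush on the deck, without forcing it. Then push the red-knobbed bolt fully home over the platform's edge and let go, leaving the glassware where it stands.

Things in the scene. Friction and masses are not known exactly. Their poses are not given: they have to be found in the camera images.
- platform: Loose aluminium plate, about 0.5 kg, 140 (x) by 180 (y) by 6 mm. Origin: centre of its underside, z up. Four through holes of 20 mm diameter at x = +-45, y = +-58 mm. Blue bridge handle over the centre along x: bar 88 mm long, 22 mm thick in y, 36 to 56 mm above the underside, posts at x = +-36 mm. Fits either way round (half a turn). Starts flat on the bench, left or right.
- shaker: White bench shaker, fixed to the bench, on the other side from the platform. Body 232 mm (its x, from -142 to +90) by 225 mm (its y, from -108.5 to +116.5), deck 80 mm above the bench. Origin: on the bench, straight under the centre of the seated platform; x points away from the robot, z up. Yaw varies.
- seat (a point): Point on the shaker's deck where the platform's origin lies when seated; axes as the shaker's. Four fixed brass studs, 16 mm diameter with tapered tops, 10 mm high, stand on the deck at x = +-45, y = +-58 mm from here. The platform cannot be set straight down, for the lip is in the way: it comes in flat on the studs' tops from the open -y side and slides to +y.
- lip (a point): Middle of the lower inner edge of the blue fixed lip on the shaker's +y side; axes as the shaker's. It lies 74 mm to +y of the seat and 22 mm above the deck. The overhang is 130 mm long in x, 33 mm wide (to +y), 7 mm thick; the wall that carries it begins 23 mm to +y of here. The seated platform's edge is 16 mm in under it.
- bolt (a joint): Slide bolt on the deck's -x side, at y = 0: 0 (open) to 0.028 m (home), moving to the shaker's +x; 2 N of friction, stays where left, starts at 0 to 0.006. Tongue 40 mm wide, 8 mm thick, underside 9 mm above the deck; its tip is at x = -82 mm from the seat when open, -54 mm when home, 16 mm over the seated platform's edge. It passes over the platform only if that is seated.
- bolt_knob (a point): Centre of the top of the bolt's red upright round knob, 22 mm diameter, 36 mm tall, top 53 mm above the deck; moves with the bolt: x = -115 mm from the seat when open, -87 mm when home. Two guide blocks, 16 mm high above the deck, flank the bolt at y = +-22 to +-32 mm, x = -128 to -93 mm from the seat.
- beaker: Glass beaker, 66 mm diameter, 90 mm high, between the two; origin at the centre of its foot. Leave alone.
- amber_bottle: Amber glass bottle, 86 mm diameter, 170 mm high, at the back; origin at the centre of its foot. Leave alone.
- clear_bottle: Clear jar with blue cap, 76 mm diameter, 150 mm high, at the back; origin at the centre of its foot. Leave alone.
Mind the look-alikes: they are no part of the job. Of the things like the platform, leave any that is brown or pink; of the rest the larger one is meant.

How it is judged (in metres and radians):
On the way:
1. the platform lies flush on the deck with its holes over the studs, the bolt still open (z of platform in the frame of seat below 0.003 m and horizontal distance between platform and seat below 0.006 m and angle between the x axis of platform and the x axis of shaker, either way round below 0.08 rad and angle between platform's own z axis and vertical below 0.03 rad and value of joint bolt below 0.014 m), for 0.2 s.
At the end, for the whole second after the job is handed in: The platform lies flush (within 3 mm in height, 0.03 rad of level) on the shaker's deck, its centre within 6 mm of the seat and square to it within 0.08 rad (either way round), at rest, and the bolt is pushed in beyond 23 of its 28 mm (z of platform in the frame of seat below 0.003 m and horizontal distance between platform and seat below 0.006 m and angle between the x axis of platform and the x axis of shaker, either way round below 0.08 rad and angle between platform's own z axis and vertical below 0.03 rad and value of joint bolt above 0.023 m and linear speed of platform below 0.01 m/s); the robot touches nothing.
It fails at once if the platform is forced or slammed against the shaker (over 150 N) (contact force between platform and shaker above 150 N).
It fails at once if a piece of glassware is shifted by more than 30 mm or tipped (distance of any of beaker, amber_bottle, clear_bottle from where it was at the start of the episode above 0.03 m or angle between any of beaker, amber_bottle, clear_bottle's own z axis and vertical above 0.3 rad).
It also fails if it takes over 58 s, if anything falls off the work surface, if the arm or the gripper's body presses on something with over 40 N, if the wrist force passes 120 N, or if a joint passes its speed limit or range.

ROBOT

A 6-joint arm with a two-finger parallel gripper is mounted at the origin on the work surface. World frame = base frame: x ahead of the robot, y to its left, z up, the work surface at z = 0. Lengths are in mm, angles in rad, forces in N, time in s.
With the tool pointing down it reaches from about 300 to 875 mm from the base axis. Payload 6.4 kg.
Tool frame: the origin (TCP) lies midway between the tips of the shut fingers; the grasp point (between the pads) lies hold_point_z behind it (hold_point_z is the distance from the TCP to the grasp point, in mm); z points along the fingers, y is the direction in which the jaws open and shut (so a half turn about z gives the same grasp; the last joint's range is limited). The gripper opens to 85 mm and grips with 20 to 120 N. Pads are 22 mm wide; open, the fingers measure 114 mm over their backs; the gripper's body (76 mm by 85 mm) begins 54 mm behind the grasp point. The pads swing forward as they close: fully open they stand 13 mm farther back than shut.
Start: joints at [-1.487, 0.181, 1.607, -0, 1.354, -0.206], TCP at [164.328, -551.033, 231.288] pointing down, gripper open.
Joint ranges: [-2.99, 2.99], [-0.89, 2.07], [0.3, 2.58], [-1.14, 4.28], [0, 2.63], [-3.12, 3.12]. Speed limits (rad/s): [2.57, 2.57, 3.01, 3.14, 3.14, 3.14].

INTERFACE

Orientations are given as a unit quaternion [w, x, y, z].
In Python, from plant import * gives the robot as it stands.
- The arm moves only by the shell command python3 -m inch 'ROWS'. ROWS is JSON, a list that holds one entry, the list of rows, each a list of 7 numbers: the turn, a rotation vector about the world's x, y, z in units of 5 degrees (1.0 is 5 degrees), then the shift along the world's x, y, z in units of 30 mm (1.0 is 30 mm), then the gripper's target within -1 to 1 (shut at 1, half-way at 0, fully open at -1). A call has 1 to 12 rows; each row shifts and turns the commanded pose from where the row before left it; what a row does not reach is not made up. A row lasts 1/12 s, in which the tool goes at most 41.7 mm and 7.16 degrees, less where a joint would pass 70% of its speed; a pose out of reach is approached as far as the arm can. A call is refused whole if a number of a shift passes 1 or a number of a turn 1, either way. A call with a gripper value outside its range is refused whole. The fingers move at their own pace and stop on an object; the grip force is fixed at half the most. Time passes only in rows, so rows that do not move let the fingers close. It gives the time, the measured TCP pose, the force and the opening at its end, in the units of the state.
- get_state(): the state, without advancing time (a new reading comes with each control period).
- capture(name): name is "scene" or "top" or "wrist"; returns the picture (480x640x3 uint8, red, green, blue); there is no depth.
- calibration(name): a dict with "fov_y" (degrees; the focal length in pixels is half the picture's height over the tangent of half this angle, whatever the lens; pixels are square), "cx", "cy" (the principal point, pixels), "rvec" (rotation vector, rad) and "tvec" (3), from world to camera coordinates, as OpenCV has them. Camera axes: x right, y down, z forward; pixel columns grow to the right and rows downward; lengths in mm; the calibration is good to about 2 mm. A picture is of the moment at which its call begins: read the wrist's pose just before it. calibration takes no time and is no camera call; for the wrist camera it gives the pose at the moment of the call.
- sign_off(): hands the job in, once; it reports no verdict.
The state is a dict: "clock": time; "joints": joint angles; "joint_velocities": joint speeds; "effort": joint torques, N m; "eef_pos": TCP position; "ee_rot": TCP orientation; "contact_force": force on the tool from outside, world axes, zero at the start; "torque": the same for the moment, N m; "gripper_width": finger opening in mm.
Only numpy, scipy, OpenCV 4.12 (cv2) and the standard library are available. Lean on these libraries where they do the work, as an engineer would, in place of code of your own. Each camera call takes 0.05 s, during which the arm holds its last target.

## Working session

There is one attempt and no reset: what is moved stays moved. The work goes in short steps, Python scripts to look and compute and a shell command to move; the robot and the scene stay as the last step left them, time stands still between calls to the robot, and variables do not carry over. Pictures are saved under pics/ and viewed, and the job is handed in when it is done.

```bash
ls; mkdir -p pics; python3 - <<'E'
from plant import *
import cv2
print(get_state())
for n in ("scene","top","wrist"):
    print(n,calibration(n))
    im=capture(n); cv2.imwrite(f"pics/{n}0.png",im[:,:,::-1])
E
```

```text
pics
{'clock': 0.0, 'joints': array([-1.48730501e+00,  1.81530618e-01,  1.60800633e+00,  3.84471606e-05,
        1.35376739e+00, -2.06277237e-01]), 'joint_velocities': array([ 0.00099802, -0.00030523, -0.0006956 ,  0.00087888, -0.00107154,
       -0.00051527]), 'effort': array([-8.59909433e-04, -4.44869292e+01, -3.51334620e+01, -2.63595439e-04,
        9.01123392e-03, -9.67162521e-06]), 'eef_pos': array([ 164.29017715, -550.46800935,  230.39080629]), 'ee_rot': array([-8.53081149e-04,  9.89522858e-01,  1.44373753e-01,  7.12435797e-05]), 'contact_force': array([ 0.61910274, -0.24241001, -0.5068044 ]), 'torque': array([ 0.00561383, -0.00709661,  0.03472292]), 'gripper_width': 85.31951064250796}
scene {'fov_y': 56.22663560281428, 'cx': 324.2357798772821, 'cy': 238.9062589534661, 'rvec': array([ 2.21164287,  0.98747265, -0.39537506]), 'tvec': array([-434.32614489, -171.51669136, 1427.39190253])}
top {'fov_y': 46.69971092024273, 'cx': 321.5052099103526, 'cy': 228.0163627722886, 'rvec': array([ 2.20137541, -2.15802675,  0.02574713]), 'tvec': array([  97.17751842,  570.01013681, 1196.59254605])}
wrist {'fov_y': 65.93890515942681, 'cx': 312.80196405701474, 'cy': 237.9653228290803, 'rvec': array([-2.31947725,  1.72785289,  0.26148593]), 'tvec': array([-573.56199406,  -37.64487675,  381.54167136])}
```

View pics/scene0.png

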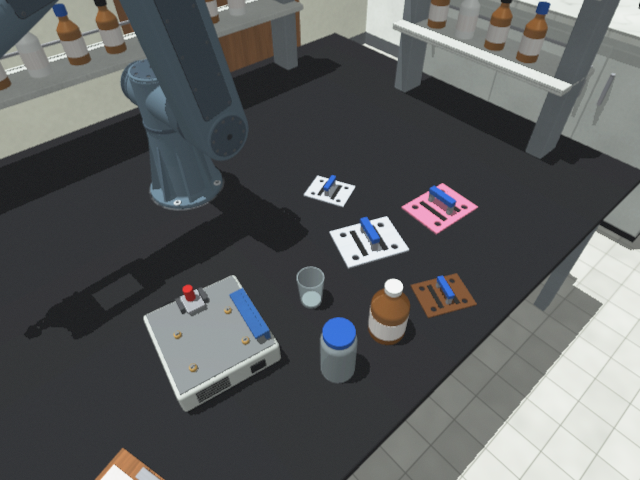

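View pics/top0.png

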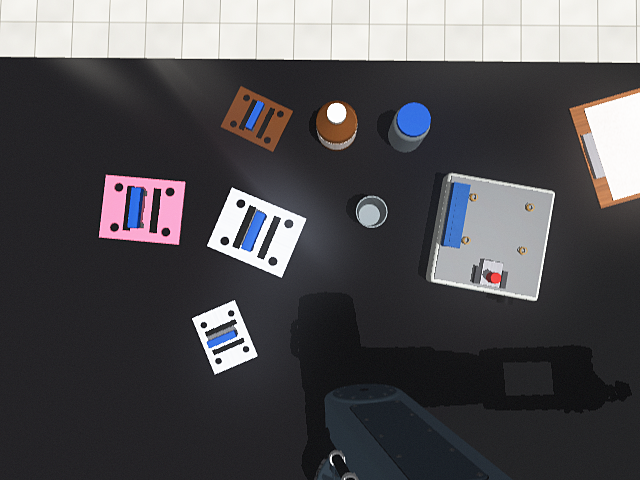

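View pics/wrist0.png

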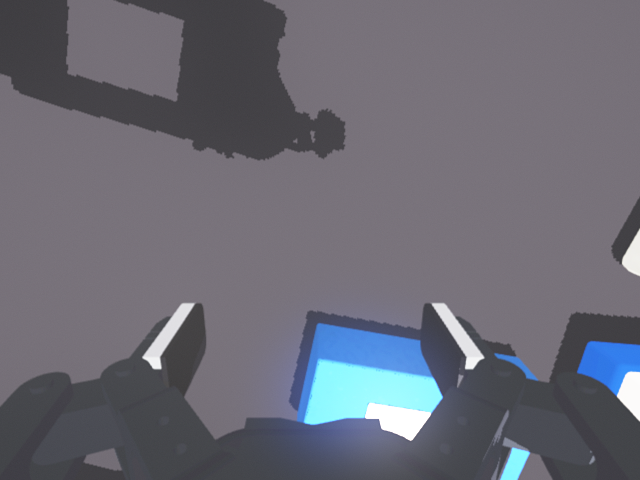

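The things that could be taken for the platform in the top view are:
- pink plate (142,210)
- brown plate (257,118)
- small white plate (225,337)
- large white plate (257,232)

The large white plate fits the description. The shaker is at about (492,237), with its lip at (456,215) and the red knob at (495,278). Next I'll measure.

```bash
cat > h.py <<'E'
import numpy as np, cv2
from plant import *
def cam(n):
    c=calibration(n); f=240/np.tan(np.radians(c['fov_y']/2))
    R,_=cv2.Rodrigues(np.array(c['rvec'])); return f,c['cx'],c['cy'],R,np.array(c['tvec'])
def onplane(C,uv,z):
    f,cx,cy,R,t=C; uv=np.atleast_2d(uv)
    d=np.c_[(uv[:,0]-cx)/f,(uv[:,1]-cy)/f,np.ones(len(uv))]@R
    o=-R.T@t; return o+d*((z-o[2])/d[:,2])[:,None]
def proj(C,p):
    f,cx,cy,R,t=C; q=np.atleast_2d(p)@R.T+t; return np.c_[q[:,0]/q[:,2]*f+cx,q[:,1]/q[:,2]*f+cy]
def blobs(m,amin,amax):
    n,l,s,c=cv2.connectedComponentsWithStats(m.astype(np.uint8),connectivity=8)
    return [(c[i],s[i]) for i in range(1,n) if amin<=s[i,4]<=amax]
E
python3 - <<'E'
from h import *
C=cam("top"); im=cv2.imread("pics/top0.png"); hsv=cv2.cvtColor(im,cv2.COLOR_BGR2HSV)
H,S,V=cv2.split(hsv)
white=((S<40)&(V>150)).astype(np.uint8); 
roi=np.zeros_like(white); roi[180:285,200:312]=1
m=white&roi
cnt=max(cv2.findContours(m,cv2.RETR_EXTERNAL,cv2.CHAIN_APPROX_NONE)[0],key=cv2.contourArea)
r=cv2.minAreaRect(cnt); P=onplane(C,cv2.boxPoints(r),6)
print("plate corners",P.round(1).tolist(),"c",P.mean(0).round(1),[np.linalg.norm(P[i]-P[(i+1)%4]).round(1) for i in range(4)])
fill=np.zeros_like(m); cv2.drawContours(fill,[cnt],-1,1,-1)
for c,s in blobs((fill==1)&(V<90),20,2000): print("dark",c.round(1),s[4],onplane(C,c,6).round(1))
blue=(H>100)&(H<125)&(S>120)&(V>80)
for c,s in blobs(blue&(roi==1),30,5000): print("handle",c,s[4],onplane(C,c,54).round(1))
roi2=np.zeros_like(white);roi2[165:305,425:560]=1
br=(H>8)&(H<30)&(S>70)&(V>60)&(roi2==1)
for c,s in blobs(br,8,400): print("stud",c.round(1),s[4],onplane(C,c,90).round(1))
red=((H<6)|(H>174))&(S>150)&(V>80)&(roi2==1)
for c,s in blobs(red,20,900): print("red",c.round(1),s,onplane(C,c,133).round(1))
for c,s in blobs(blue&(roi2==1),50,5000): print("lip",c.round(1),s,onplane(C,c,109).round(1))
print("glass beaker",onplane(C,[371,212],45))
cv2.imwrite("pics/crop1.png",cv2.resize(im[170:310,190:570],None,fx=2.1,fy=2.1,interpolation=cv2.INTER_CUBIC))
E
```

```text
plate corners [[524.6, 362.9, 6.0], [657.4, 310.8, 6.0], [589.7, 142.7, 6.0], [458.2, 195.1, 6.0]] c [557.5 252.9   6. ] [np.float64(142.6), np.float64(181.2), np.float64(141.6), np.float64(180.4)]
dark [240.6 203.3] 53 [[619.9 289.4   6. ]]
dark [243.8 226.6] 320 [[568.4 280.8   6. ]]
dark [268.4 237.4] 314 [[545.6 225.5   6. ]]
dark [288.4 223.4] 46 [[577.4 182.1   6. ]]
dark [224.5 240.5] 52 [[536.8 322.7   6. ]]
dark [272.5 260.8] 55 [[494.3 215.2   6. ]]
handle [253.40091116 230.81321185] 439 [[557.3 251.8  54. ]]
stud [472.9 197. ] 33 [[ 633.3 -201.5   90. ]]
stud [529.5 207.3] 34 [[ 614.3 -315.7   90. ]]
stud [465.6 240.1] 31 [[ 545.  -187.3   90. ]]
stud [522.1 250.6] 36 [[ 526. -301.   90.]]
red [495.2 277.7] [490 273  11  10  93] [[ 471.5 -235.1  133. ]]
lip [456.4 214.7] [ 443  182   28   66 1073] [[ 594.9 -164.3  109. ]]
glass beaker [[602.62041071   2.93036578  45.        ]]
```

View pics/crop1.png

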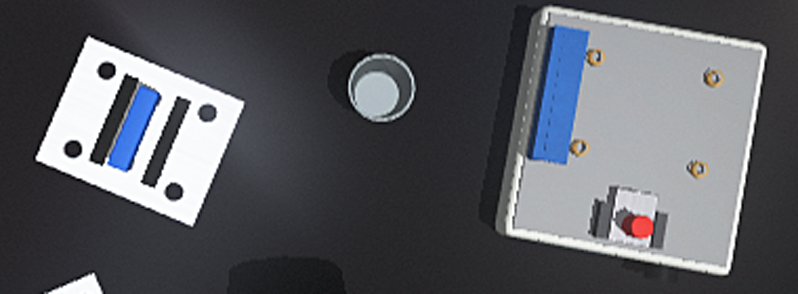

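The crop shows the white platform with four round holes and a blue handle (157,128). The shaker has four studs, and the bolt is nearly open. The measured spans agree with the sizes given: plate 142x181, studs 89x116. Seat ≈ (579.7,-251.4), yaw ≈ -9.3°. Platform ≈ (557.2,252.5), yaw ≈ -21.8°. I'll check both against the scene camera.

```bash
python3 - <<'E'
from h import *
import plant
print(getattr(plant,'hold_point_z',None),[k for k in dir(plant) if not k.startswith('__')])
C=cam("scene"); im=cv2.imread("pics/scene0.png"); hsv=cv2.cvtColor(im,cv2.COLOR_BGR2HSV)
H,S,V=cv2.split(hsv)
br=(H>8)&(H<30)&(S>70)&(V>60); br[:300]=0; br[380:]=0; br[:,:140]=0; br[:,280:]=0
for c,s in blobs(br,5,400): print("stud",c.round(1),s[4],onplane(C,c,90).round(1))
red=((H<6)|(H>174))&(S>150)&(V>80)
red[:280]=0;red[320:]=0
for c,s in blobs(red,15,900): print("red",c.round(1),s,onplane(C,[c[0],s[1]+3],133).round(1))
roi=np.zeros(V.shape,np.uint8);roi[205:270,325:412]=1
m=((S<40)&(V>150)&(roi==1)).astype(np.uint8)
cnt=max(cv2.findContours(m,cv2.RETR_EXTERNAL,cv2.CHAIN_APPROX_NONE)[0],key=cv2.contourArea)
fill=np.zeros_like(m); cv2.drawContours(fill,[cnt],-1,1,-1)
for c,s in blobs((fill==1)&(V<90),8,2000): print("dark",c.round(1),s[4],onplane(C,c,6).round(1))
# glass feet
print(onplane(cam("top"),[[337,112],[410,120]],[170][0]), onplane(C,[[388,322],[339,330]],150))
E
```

```text
18.700000000000003 ['IKError', 'calibration', 'capture', 'get_state', 'hold_point_z', 'sign_off']
stud [227.5 311. ] 26 [[ 550.1 -195.5   90. ]]
stud [177.5 335.4] 29 [[ 531.4 -308.3   90. ]]
stud [245.3 341.2] 27 [[ 638.5 -209.8   90. ]]
stud [193.1 368.5] 31 [[ 619.8 -322.9   90. ]]
red [188.4 292.3] [182 285  13  16 145] [[ 471.6 -236.9  133. ]]
dark [379.8 224.6] 9 [[534.9 318.9   6. ]]
dark [358.5 243.1] 121 [[545.7 222.    6. ]]
dark [342.8 234.9] 12 [[493.9 211.2   6. ]]
dark [393.9 246.2] 12 [[619.2 286.    6. ]]
dark [355.  257.5] 14 [[576.9 177.6   6. ]]
[[784.14031819  78.61810646 170.        ]
 [770.41656156 -61.57917921 170.        ]] [[827.9971942   13.6271666  150.        ]
 [775.94024605 -72.08589941 150.        ]]
```

```bash
python3 -m inch '[[[0,0,-0.64,0.48,1,0,-1],[0,0,-0.64,0.48,1,0,-1],[0,0,-0.64,0.48,1,0,-1],[0,0,-0.64,0.48,1,0,-1],[0,0,-0.64,0.48,1,0,-1],[0,0,-0.64,0.48,1,0,-1],[0,0,-0.64,0.48,1,0,-1],[0,0,-0.64,0.48,1,0,-1],[0,0,-0.64,0.48,1,0,-1],[0,0,-0.64,0.48,1,0,-1],[0,0,-0.64,0.48,1,0,-1],[0,0,-0.64,0.48,1,0,-1]]]'
```

```text
clock: 1.15
eef_pos: [337.4, -189.4, 231.2]
ee_rot: [0.0, 0.982, -0.191, 0.0]
contact_force: [0.2, 0.1, 0.3]
gripper_width: 85.4
```

```bash
python3 -m inch '[[[0,0,0,0.48,1,0,-1],[0,0,0,0.48,1,0,-1],[0,0,0,0.48,1,0,-1],[0,0,0,0.48,1,0,-1],[0,0,0,0.48,1,0,-1],[0,0,0,0.48,1,0,-1],[0,0,0,0.48,1,0,-1],[0,0,0,0.48,1,0,-1],[0,0,0,0.48,1,0,-1],[0,0,0,0.48,1,0,-1],[0,0,0,0.48,1,0,-1],[0,0,0,0.48,1,0,-1]]]'
```

```text
clock: 2.15
eef_pos: [510.2, 170.7, 231.0]
ee_rot: [0.0, 0.982, -0.189, -0.0]
contact_force: [0.4, -0.9, 0.3]
gripper_width: 85.6
```

```bash
python3 -m inch '[[[0,0,0,0.5,0.9,0,-1],[0,0,0,0.5,0.9,0,-1],[0,0,0,0.55,0.92,0,-1],[0,0,0,0,0,0,-1],[0,0,0,0,0,0,-1]]]'; python3 - <<'E'
from h import *
s=get_state();C=cam("wrist"); im=capture("wrist")[:,:,::-1]; cv2.imwrite("pics/w1.png",im)
np.save("pics/w1c.npy",np.array([*C[:3],*C[3].ravel(),*C[4]]))
print(s['eef_pos'],s['ee_rot'], "campos",-C[3].T@C[4])
R=cv2.Rodrigues
print(proj(C,[[557.2,252.5,6],[619.9,289.4,6],[536.8,322.7,6],[577.4,182.1,6],[494.3,215.2,6]]).round(1))
E
```

```text
clock: 2.57
eef_pos: [556.2, 251.7, 230.1]
ee_rot: [0.0, 0.982, -0.188, -0.001]
contact_force: [0.3, -0.0, -0.8]
gripper_width: 85.5
[556.24175958 251.69041587 230.14600698] [ 4.50643865e-04  9.82178973e-01 -1.87945870e-01 -7.82536924e-04] campos [627.05401923 224.7344601  374.30018066]
[[312.7 201.3]
 [253.8 156.3]
 [257.5 243.5]
 [372.1 156.2]
 [368.  243.4]]
```

View pics/w1.png

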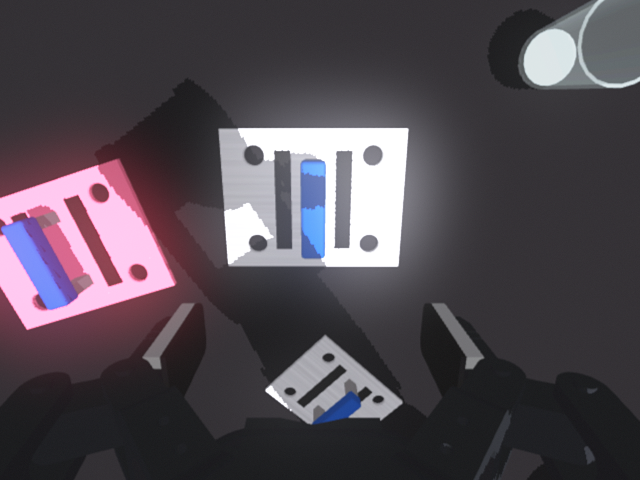

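The wrist picture shows the large white plate squarely below. Its holes at (254,155), (373,155), (258,242) and (369,242) are within 1 px of the prediction. Next I descend and grip.

```bash
python3 -m inch '[[[0,0,0,0.03,0.02,-0.9,-1],[0,0,0,0,0,-0.9,-1],[0,0,0,0,0,-0.9,-1],[0,0,0,0,0,-0.9,-1],[0,0,0,0,0,-0.9,-1],[0,0,0,0,0,-0.9,-1],[0,0,0,0,0,-0.7,-1],[0,0,0,0,0,-0.4,-1],[0,0,0,0,0,-0.25,-1],[0,0,0,0,0,0,-1],[0,0,0,0,0,0,1],[0,0,0,0,0,0,1]]]'; python3 -m inch '[[[0,0,0,0,0,0,1],[0,0,0,0,0,0,1],[0,0,0,0,0,0,1],[0,0,0,0,0,0,1],[0,0,0,0,0,0,1],[0,0,0,0,0,0,1]]]'
```

```text
clock: 3.62
eef_pos: [558.6, 251.3, 30.6]
ee_rot: [-0.001, 0.982, -0.189, 0.001]
contact_force: [0.3, 0.2, -0.9]
gripper_width: 64.3
clock: 4.12
eef_pos: [557.9, 251.1, 29.8]
ee_rot: [-0.0, 0.982, -0.189, 0.001]
contact_force: [-2.1, -1.9, 6.1]
gripper_width: 20.9
```

```bash
python3 -m inch '[[[0,0,0,0,0,0.2,1],[0,0,0,0,0,0.5,1],[0,0,0,0,0,0.7,1],[0,0,0,0,0,0.8,1],[0,0,0,0,0,0.8,1],[0,0,0,0,0,0.8,1],[0,0,0,0,0,0.7,1],[0,0,0,0,0,0.5,1],[0,0,0,0,0,0.2,1],[0,0,0,0,0,0,1]]]'; python3 - <<'E'
from h import *
C=cam("wrist"); im=capture("wrist")[:,:,::-1]; cv2.imwrite("pics/w2.png",im)
print(get_state()['contact_force'],get_state()['torque'])
E
```

```text
clock: 4.95
eef_pos: [557.6, 251.4, 185.8]
ee_rot: [-0.0, 0.982, -0.189, 0.001]
contact_force: [0.3, 0.3, -6.1]
gripper_width: 21.0
[-0.56113947  0.18697324 -6.17053725] [-0.01114612  0.01330833  0.01228603]
```

View pics/w2.png

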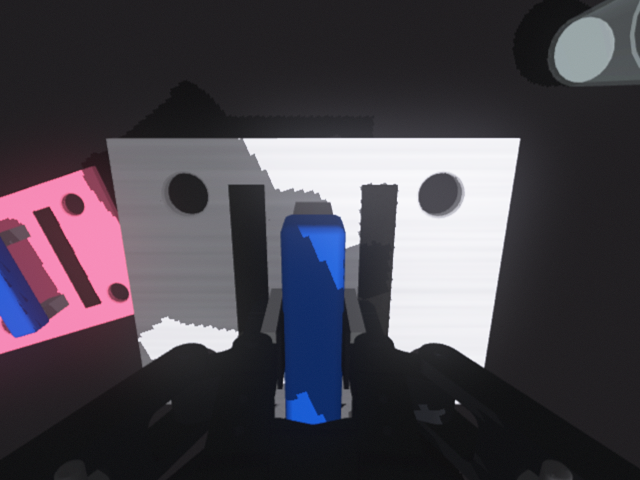

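```bash
cat > plate.py <<'E'
from h import *
def plate_in_tool(im,C,s,ztop):
    g=cv2.cvtColor(im,cv2.COLOR_BGR2HSV); V=g[:,:,2]
    out=[]
    for (a,b) in ((150,230),(400,480)):
        m=np.zeros(V.shape,bool); m[165:222,a:b]=(V[165:222,a:b]<80)
        bl=sorted(blobs(m,400,3000),key=lambda t:-t[1][4]); print("hole",bl[0][0].round(1),bl[0][1]); out.append(bl[0][0])
    return onplane(C,out,ztop)
E
python3 - <<'E'
from plate import *
s=get_state(); C=cam("wrist"); im=cv2.imread("pics/w2.png")
for z in (158,162,166):
    P=plate_in_tool(im,C,s,z)
    w,x,y,_=s['ee_rot']; th=2*np.arctan2(y,x); e=np.array([np.cos(th),np.sin(th)]); n=np.array([-e[1],e[0]])
    d=(P[:,:2]-s['eef_pos'][:2]); print(z,np.degrees(th),np.c_[d@e,d@n].round(2), np.linalg.norm(P[0]-P[1]))
E
```

```text
hole [187.6 193.2] [ 168  173   40   41 1285]Traceback (most recent call last):
  File "<stdin>", line 4, in <module>
  File "plate.py", line 7, in plate_in_tool
    bl=sorted(blobs(m,400,3000),key=lambda t:-t[1][4]); print("hole",bl[0][0].round(1),bl[0][1]); out.append(bl[0][0])
                                                                     ~~^^^
IndexError: list index out of range
```

```bash
sed -i 's/<80/<(80 if a<300 else 140)/' plate.py
python3 - <<'E'
from plate import *
s=get_state(); C=cam("wrist"); im=cv2.imread("pics/w2.png")
for z in (158,162,166):
    P=plate_in_tool(im,C,s,z)
    w,x,y,_=s['ee_rot']; th=2*np.arctan2(y,x); e=np.array([np.cos(th),np.sin(th)]); n=np.array([-e[1],e[0]])
    d=(P[:,:2]-s['eef_pos'][:2]); print(z,np.degrees(th),np.c_[d@e,d@n].round(2), np.linalg.norm(P[0]-P[1]))
E
```

```text
hole [187.6 193.2] [ 168  173   40   41 1285]
hole [439.7 193.9] [ 419  173   43   42 1410]
158 -21.792718720729212 [[ 44.84  59.21]
 [ 44.56 -57.94]] 117.14981282950868
hole [187.6 193.2] [ 168  173   40   41 1285]
hole [439.7 193.9] [ 419  173   43   42 1410]
162 -21.792718720729212 [[ 45.56  57.84]
 [ 45.29 -56.56]] 114.40008837440652
hole [187.6 193.2] [ 168  173   40   41 1285]
hole [439.7 193.9] [ 419  173   43   42 1410]
166 -21.792718720729212 [[ 46.29  56.47]
 [ 46.02 -55.18]] 111.6503639193044
```

The platform hangs level and square in the grip, with its centre within 1 mm of the TCP. I'll carry it high to a spot short of the shaker and measure the studs with the wrist camera.

```bash
python3 -m inch '[[[0,0,0,-0.2,-0.4,0.3,1],[0,0,0.25,-0.2,-0.8,0.3,1],[0,0,0.25,-0.2,-0.95,0.3,1],[0,0,0.25,-0.2,-0.95,0.3,1],[0,0,0.25,-0.2,-0.95,0.3,1],[0,0,0.25,-0.2,-0.95,0.3,1],[0,0,0.25,-0.2,-0.95,0.3,1],[0,0,0.25,-0.2,-0.95,0.3,1],[0,0,0.25,-0.2,-0.95,0.3,1],[0,0,0.25,-0.2,-0.95,0.3,1],[0,0,0.25,-0.2,-0.95,0.3,1],[0,0,0,-0.2,-0.95,0.3,1]]]';python3 -m inch '[[[0,0,0,-0.2,-0.95,0.2,1],[0,0,0,-0.2,-0.95,0,1],[0,0,0,-0.2,-0.95,0,1],[0,0,0,-0.2,-0.95,0,1],[0,0,0,-0.2,-0.8,0,1],[0,0,0,0,-0.4,0,1],[0,0,0,0,0,0,1],[0,0,0,0,0,0,1]]]'; python3 - <<'E'
from h import *
s=get_state();C=cam("wrist"); im=capture("wrist")[:,:,::-1]; cv2.imwrite("pics/w3.png",im)
np.savez("pics/w3.npz",f=C[0],cx=C[1],cy=C[2],R=C[3],t=C[4],p=s['eef_pos'])
q=s['ee_rot']; print(s['eef_pos'],np.degrees(2*np.arctan2(q[2],q[1])))
E
```

```text
clock: 6.0
eef_pos: [483.8, -70.7, 290.9]
ee_rot: [-0.001, 0.997, -0.08, -0.002]
contact_force: [0.0, 0.3, -5.2]
gripper_width: 20.6
clock: 6.67
eef_pos: [454.8, -219.5, 297.1]
ee_rot: [-0.001, 0.997, -0.082, -0.001]
contact_force: [1.0, 0.4, -6.9]
gripper_width: 21.3
[ 454.82473026 -219.49692931  297.09748213] -9.374821091036273
```

View pics/w3.png

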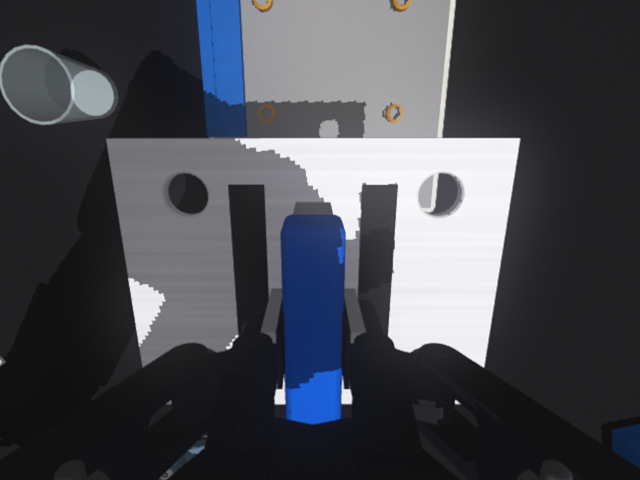

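```bash
python3 - <<'E'
from h import *
z=np.load("pics/w3.npz"); C=(float(z['f']),float(z['cx']),float(z['cy']),z['R'],z['t'])
im=cv2.imread("pics/w3.png"); H,S,V=cv2.split(cv2.cvtColor(im,cv2.COLOR_BGR2HSV))
br=(H>5)&(H<30)&(S>90)&(V>40); br[137:]=False
th=np.radians(-9.35);e=np.array([np.cos(th),np.sin(th)]);n=np.array([-e[1],e[0]])
for c,s in blobs(br,20,900):
    uv=[s[0]+(s[2]-1)/2,s[1]+(s[3]-1)/2]
    print(c.round(1),s,uv,[onplane(C,uv,q)[0,:2].round(1) for q in (80,86,90)])
    if uv[1]>50:
        p=onplane(C,uv,88)[0,:2]; sg=1 if uv[0]<320 else -1
        print(" seat est",p+45*e-58*sg*n)
cv2.imwrite("pics/w3c.png",cv2.resize(im[0:140,190:470],None,fx=2.8,fy=2.8,interpolation=cv2.INTER_CUBIC))
E
```

```text
[263.7   5.2] [253   0  20  11 121] [np.float64(262.5), np.float64(5.0)] [array([ 632.3, -203.6]), array([ 630.6, -204.1]), array([ 629.5, -204.4])]
[399.7   5.3] [392   0  20  12 128] [np.float64(401.5), np.float64(5.5)] [array([ 612.6, -320.8]), array([ 611.2, -319.3]), array([ 610.3, -318.3])]
[267.1 112.8] [258 104  18  18 120] [np.float64(266.5), np.float64(112.5)] [array([ 546.4, -189.6]), array([ 546.1, -190.3]), array([ 545.9, -190.8])]
 seat est [ 581.00299091 -255.1044601 ]
[393.5 112.9] [386 104  18  18 134] [np.float64(394.5), np.float64(112.5)] [array([ 527.1, -306.4]), array([ 527.2, -305.1]), array([ 527.2, -304.3])]
 seat est [ 581.0130926  -254.80624482]
```

View pics/w3c.png

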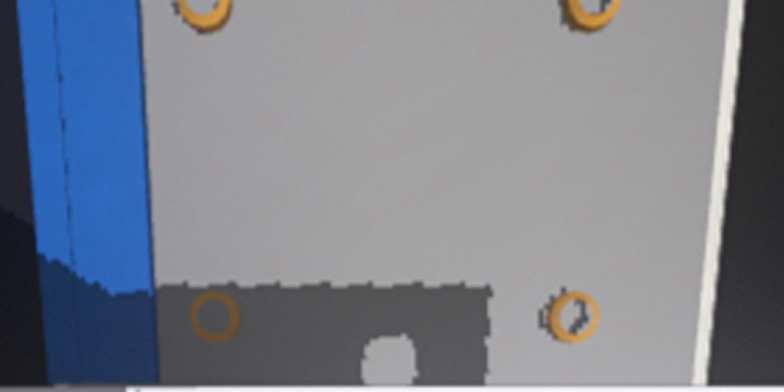

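The wrist view shows the near studs at (266.5,112.5) and (394.5,112.5), 116 mm apart, with the shaker square to the plate. It gives seat ≈ (581,-255). The top view gave -251.4 in y, so I'll verify through the holes at the fit. I'm moving to the pre-insertion point, high.

```bash
python3 -m inch '[[[0,0,0,0.3,-0.2,-0.2,1],[0,0,0,0.7,-0.45,-0.6,1],[0,0,0,0.8,-0.55,-0.7,1],[0,0,0,0.8,-0.55,-0.6,1],[0,0,0,0.8,-0.55,-0.6,1],[0,0,0,0.55,-0.35,-0.6,1],[0,0,0,0,0,-0.7,1],[0,0,0,0,0,-0.7,1],[0,0,0,0,0,-0.4,1],[0,0,0,0,0,0,1],[0,0,0,0,0,0,1]]]'; python3 - <<'E'
from h import *
s=get_state();C=cam("wrist"); im=capture("wrist")[:,:,::-1]; cv2.imwrite("pics/w4.png",im)
q=s['ee_rot']; print(s['eef_pos'],np.degrees(2*np.arctan2(q[2],q[1])))
im=capture("top")[:,:,::-1]; cv2.imwrite("pics/t4.png",im);cv2.imwrite("pics/t4c.png",cv2.resize(im[150:330,400:600],None,fx=3,fy=3,interpolation=cv2.INTER_CUBIC))
E
```

```text
clock: 7.63
eef_pos: [573.7, -297.9, 145.1]
ee_rot: [-0.001, 0.997, -0.08, -0.001]
contact_force: [-0.2, 1.1, -5.0]
gripper_width: 21.3
[ 573.70417757 -297.94405999  145.12395698] -9.226715411666046
```

View pics/w4.png

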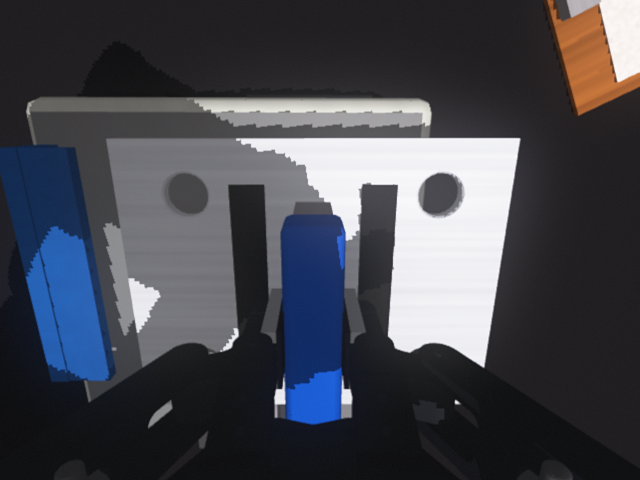

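View pics/t4c.png

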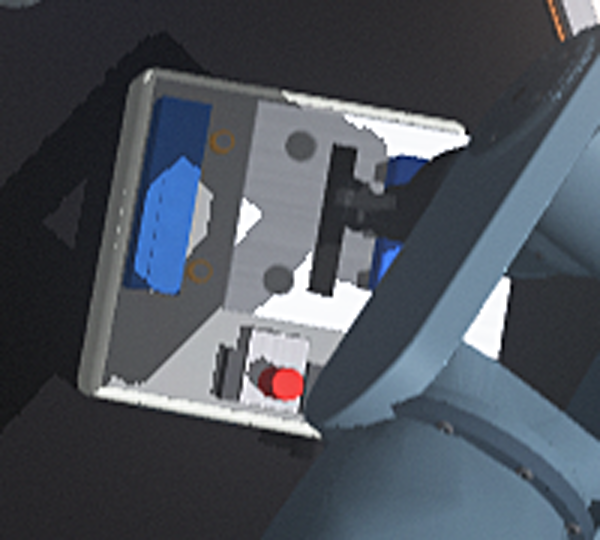

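The top view shows the plate level over the deck, clear of the lip. Its +y holes are at crop (300,146) and (278,279), and the +y studs at (221,141) and (200,270). I'll lower to insertion height and measure holes against studs in this one view.

```bash
python3 -m inch '[[[0,0,0,0,0,-0.3,1],[0,0,0,0,0,-0.25,1],[0,0,0,0,0,-0.15,1],[0,0,0,0,0,0,1],[0,0,0,0,0,0,1]]]'; cat > rel.py <<'E'
from h import *
import sys
def rel(im,C,zt,th,show=None):
    H,S,V=cv2.split(cv2.cvtColor(im,cv2.COLOR_BGR2HSV))
    e=np.array([np.cos(th),np.sin(th)]);n=np.array([-e[1],e[0]])
    br=(H>5)&(H<30)&(S>70)&(V>40); br[:165]=0;br[305:]=0;br[:,:425]=0;br[:,:]&=True; br[:,560:]=0
    st=[]
    for c,s in blobs(br,10,200):
        p=onplane(C,[s[0]+(s[2]-1)/2,s[1]+(s[3]-1)/2],88)[0]; st.append(p); print("stud",c.round(1),s[4],p.round(1))
    return st
E
python3 - <<'E'
from rel import *
s=get_state(); im=capture("top")[:,:,::-1].copy(); C=cam("top"); cv2.imwrite("pics/t5.png",im)
q=s['ee_rot'];print(s['eef_pos'],np.degrees(2*np.arctan2(q[2],q[1])))
rel(im,C,99,0)
cv2.imwrite("pics/t5c.png",cv2.resize(im[160:270,430:550],None,fx=5,fy=5,interpolation=cv2.INTER_CUBIC))
E
```

```text
clock: 8.15
eef_pos: [573.4, -299.1, 124.1]
ee_rot: [-0.0, 0.997, -0.081, -0.001]
contact_force: [0.2, -0.2, -4.9]
gripper_width: 21.0
[ 573.40133606 -299.09617447  124.13108092] -9.30427992954218
stud [473.  196.7] 34 [ 634.6 -203.1   88. ]
stud [465.5 239.8] 31 [ 546.4 -188.5   88. ]
```

View pics/t5c.png

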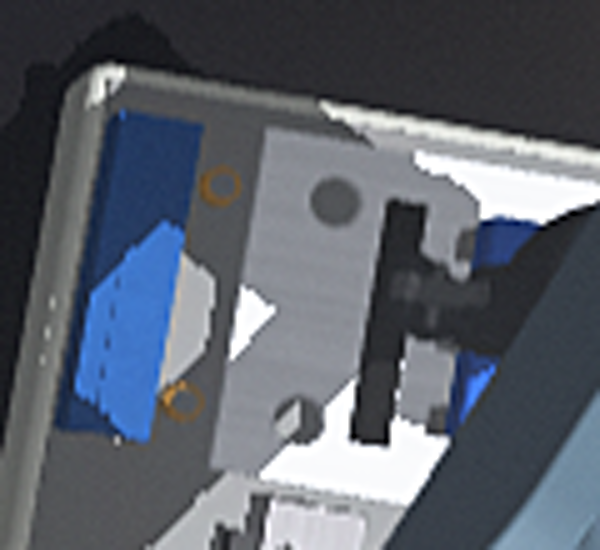

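```bash
python3 - <<'E'
from h import *
C=cam("top"); th=np.radians(-9.3);e=np.array([np.cos(th),np.sin(th)]);n=np.array([-e[1],e[0]])
h=onplane(C,[[496.6,200.0],[489.2,243.4]],100)[:,:2]; s=onplane(C,[[473.8,196.6],[466,239.6]],88)[:,:2]
s2=onplane(C,[[473.0,196.7],[465.5,239.8]],88)[:,:2]
print(h,s); 
for q in (s,s2):
    d=q-h; print("x,y to go",(d@e).round(1),(d@n).round(1), "world",d.mean(0).round(1))
print("plate centre by top",h.mean(0)-58*n)
for a in (h[0]-h[1],s[0]-s[1]): print(np.degrees(np.arctan2(a[1],a[0])),np.hypot(*a))
E
```

```text
[[ 626.93677777 -246.50229717]
 [ 539.00219919 -232.09243935]] [[ 634.41340823 -203.67657255]
 [ 546.18408497 -188.45156494]]
x,y to go [0.5 0. ] [43.5 44.2] world [ 7.3 43.2]
x,y to go [-0.  -0.5] [45.  45.2] world [ 7.  44.5]
plate centre by top [ 573.59646686 -296.53499981]
-9.30635708335308 89.10743016599321
-9.790640152759746 89.53331413203293
```

Both cameras agree that about 44.5 mm remains along the shaker's +y, 0 in x, and the height is right (underside ≈ 94). I'll slide in slowly.

```bash
python3 -m inch '[[[0,0,0,0.033,0.2,0,1],[0,0,0,0.033,0.2,0,1],[0,0,0,0.033,0.2,-0.02,1],[0,0,0,0.033,0.2,0,1],[0,0,0,0.033,0.2,0,1],[0,0,0,0.033,0.2,0,1],[0,0,0,0.033,0.16,0,1],[0,0,0,0,0,0,1],[0,0,0,0,0,0,1]]]'
python3 - <<'E'
from h import *
s=get_state(); im=capture("top")[:,:,::-1].copy(); cv2.imwrite("pics/t6.png",im)
print(s['eef_pos'],s['contact_force'])
cv2.imwrite("pics/t6c.png",cv2.resize(im[160:270,430:550],None,fx=5,fy=5,interpolation=cv2.INTER_CUBIC))
im=capture("wrist")[:,:,::-1]; cv2.imwrite("pics/w6.png",im); cv2.imwrite("pics/w6c.png",np.hstack([cv2.resize(im[150:250,a:a+120],None,fx=3.2,fy=3.2,interpolation=cv2.INTER_CUBIC) for a in (130,380)]))
E
```

```text
clock: 8.95
eef_pos: [580.9, -258.2, 124.3]
ee_rot: [0.0, 0.997, -0.081, 0.0]
contact_force: [0.5, -0.2, -5.7]
gripper_width: 21.1
[ 580.89220956 -258.17265049  124.25696892] [ 0.49765702 -0.23653546 -5.68917748]
```

View pics/t6c.png

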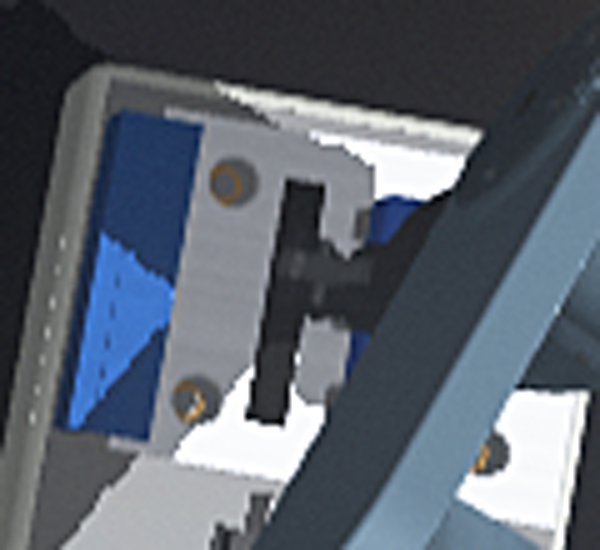

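View pics/w6c.png

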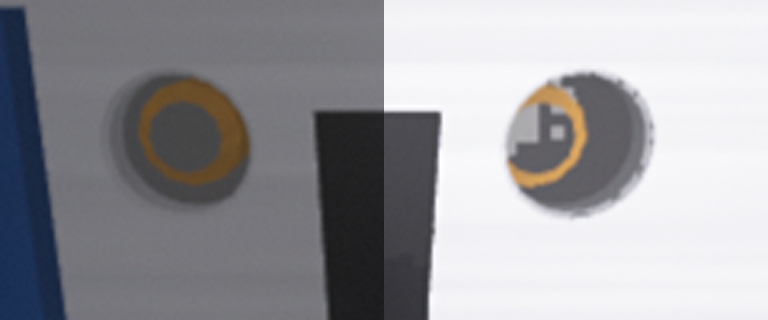

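```bash
python3 - <<'E'
from h import *
C=cam("wrist"); th=np.radians(-9.3);e=np.array([np.cos(th),np.sin(th)]);n=np.array([-e[1],e[0]])
for zt in (99,100,101):
    h=onplane(C,[[185.6,193.7],[441.25,195]],zt)[:,:2]; s=onplane(C,[[186.2,192.2],[427.8,192.8]],90)[:,:2]
    d=s-h; print(zt,"to go x,y",(d@e).round(2),(d@n).round(2),np.hypot(*(h[0]-h[1])),np.hypot(*(s[0]-s[1])))
C=cam("top")
h=onplane(C,[[430+233/5-.4,160+182/5-.4],[430+196.5/5-.4,160+399/5-.4]],100)[:,:2]
s=onplane(C,[[430+229/5-.4,160+184/5-.4],[430+189/5-.4,160+401/5-.4]],90)[:,:2]
d=s-h; print("top",(d@e).round(2),(d@n).round(2))
E
```

```text
99 to go x,y [-0.9  -0.58] [2.76 3.5 ] 118.24941443342593 117.508157598477
100 to go x,y [-1.08 -0.77] [3.11 3.15] 117.55181825564077 117.508157598477
101 to go x,y [-1.26 -0.95] [3.45 2.8 ] 116.85422207785555 117.508157598477
top [ 0.44 -0.6 ] [-0.78  0.6 ]
```

Both views give about 3 mm more in +y and about -0.7 mm in x. I'll correct that, then lower gently.

```bash
python3 -m inch '[[[0,0,0,-0.01,0.1,0,1],[0,0,0,0,0,0,1],[0,0,0,0,0,-0.07,1],[0,0,0,0,0,-0.07,1],[0,0,0,0,0,-0.05,1],[0,0,0,0,0,0,1],[0,0,0,0,0,0,1]]]'; python3 - <<'E'
from h import *
im=capture("wrist")[:,:,::-1]; cv2.imwrite("pics/w7.png",im); cv2.imwrite("pics/w7c.png",np.hstack([cv2.resize(im[150:250,a:a+120],None,fx=3.2,fy=3.2,interpolation=cv2.INTER_CUBIC) for a in (130,380)]))
s=get_state(); print(s['contact_force'],s['torque'])
E
```

```text
clock: 9.63
eef_pos: [580.3, -255.5, 118.2]
ee_rot: [-0.0, 0.997, -0.081, -0.0]
contact_force: [-0.3, 0.1, -6.1]
gripper_width: 20.9
[ 0.32821178  0.03121785 -6.38113827] [-0.05462536 -0.05523573  0.00119313]
```

View pics/w7c.png

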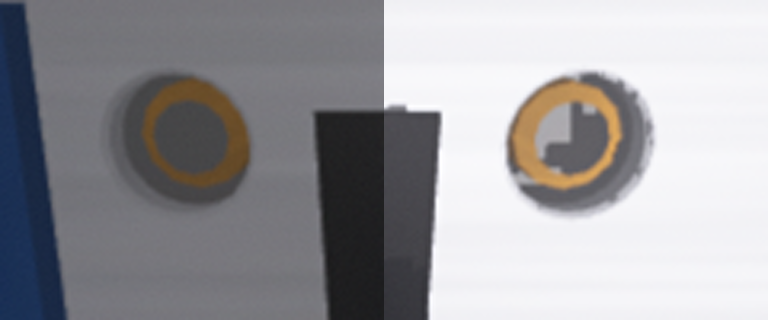

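```bash
python3 -m inch '[[[0,0,0,0,-0.015,-0.06,1],[0,0,0,0,0,-0.06,1],[0,0,0,0,0,-0.04,1],[0,0,0,0,0,0,1],[0,0,0,0,0,0,1]]]'
```

```text
clock: 10.1
eef_pos: [580.4, -255.9, 113.5]
ee_rot: [-0.0, 0.997, -0.081, -0.0]
contact_force: [0.6, 0.8, -6.0]
gripper_width: 21.0
```

```bash
python3 -m inch '[[[0,0,0,0,0,-0.04,1],[0,0,0,0,0,-0.03,1],[0,0,0,0,0,0,1],[0,0,0,0,0,0,1]]]'; python3 -m inch '[[[0,0,0,0,0,-0.03,1],[0,0,0,0,0,0,1],[0,0,0,0,0,0,1]]]'
```

```text
clock: 10.43
eef_pos: [580.4, -255.9, 111.5]
ee_rot: [-0.0, 0.997, -0.081, -0.0]
contact_force: [0.1, 0.2, -6.6]
gripper_width: 20.7
clock: 10.68
eef_pos: [580.4, -256.0, 110.6]
ee_rot: [-0.0, 0.997, -0.081, -0.0]
contact_force: [-0.1, -0.3, -6.1]
gripper_width: 20.9
```

```bash
python3 -m inch '[[[0,0,0,0,0,-0.03,1],[0,0,0,0,0,0,1],[0,0,0,0,0,0,1]]]'; python3 -m inch '[[[0,0,0,0,0,-0.02,1],[0,0,0,0,0,0,1],[0,0,0,0,0,0,1]]]'
```

```text
clock: 10.93
eef_pos: [580.5, -256.0, 109.8]
ee_rot: [0.0, 0.997, -0.081, 0.0]
contact_force: [-0.2, -1.2, -6.2]
gripper_width: 21.0
clock: 11.18
eef_pos: [580.5, -256.0, 109.8]
ee_rot: [0.0, 0.997, -0.081, 0.0]
contact_force: [-2.6, 1.8, 0.3]
gripper_width: 20.7
```

The weight is now carried by the deck: z is 109.8, and the force rose from -6 to 0. I'll release, rise and check.

```bash
python3 -m inch '[[[0,0,0,0,0,0,-0.2],[0,0,0,0,0,0,-0.2],[0,0,0,0,0,0,-0.2],[0,0,0,0,0,0,-0.2],[0,0,0,0,0,0,-0.2],[0,0,0,0,0,0.5,-0.2],[0,0,0,0,0,0.9,-0.2],[0,0,0,0,0,0.9,-0.2],[0,0,0,0,0,0.9,-0.2],[0,0,0,0,0,0.9,-0.2],[0,0,0,0,0,0,-0.2]]]'; python3 - <<'E'
from h import *
s=get_state();C=cam("wrist"); im=capture("wrist")[:,:,::-1].copy(); cv2.imwrite("pics/w8.png",im)
np.savez("pics/w8.npz",f=C[0],cx=C[1],cy=C[2],R=C[3],t=C[4])
E
```

```text
clock: 12.1
eef_pos: [583.3, -257.8, 239.5]
ee_rot: [0.003, 0.997, -0.081, 0.005]
contact_force: [1.1, -0.8, -0.1]
gripper_width: 51.0
```

View pics/w8.png

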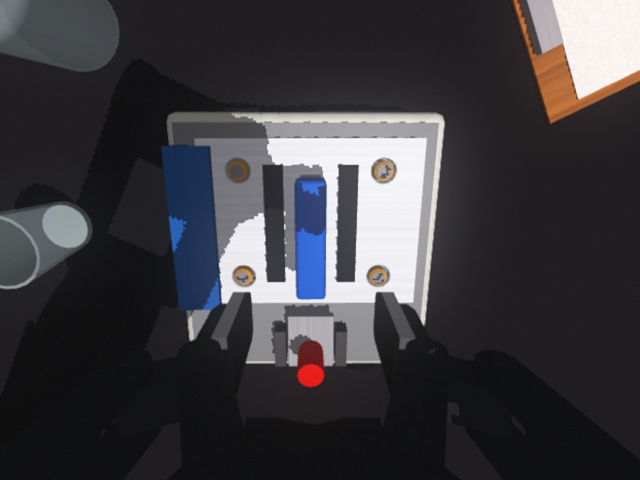

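All four holes show studs in them: (238,170), (384,170), (244,276) and (378,276). The plate is tucked under the lip, the bolt is still open, and the knob is at (311,376). I'll measure them, and meanwhile check flushness and the knob.

```bash
python3 - <<'E'
from h import *
z=np.load("pics/w8.npz"); C=(float(z['f']),float(z['cx']),float(z['cy']),z['R'],z['t'])
th=np.radians(-9.3);e=np.array([np.cos(th),np.sin(th)]);n=np.array([-e[1],e[0]])
im=cv2.imread("pics/w8.png"); H,S,V=cv2.split(cv2.cvtColor(im,cv2.COLOR_BGR2HSV))
p=onplane(C,[[238,170],[384,170.5],[244,276],[378,275.5]],88)
c=p[:,:2].mean(0);print("studs",p.round(1),c, np.linalg.norm(p[0]-p[1]),np.linalg.norm(p[0]-p[2]))
red=((H<6)|(H>174))&(S>150)&(V>200)
for b,s in blobs(red,50,3000):
    k=onplane(C,b,133)[0,:2]; print("knob",b,s,k,"seat frame",(k-c)@e,(k-c)@n)
w=((V>90)&(S<40)).astype(np.uint8)
# plate corners from white edges (right side, by eye 194..427,138 ; 303)
q=onplane(C,[[427,138],[413,303],[194,138]],86)[:,:2]; print("plate corners in seat frame",((q-c)@np.c_[e,n]).round(1))
E
python3 -m inch '[[[0,0,0,-0.82,0.135,0,1],[0,0,0,-0.82,0.135,0,1],[0,0,0,-0.82,0.135,0,1],[0,0,0,-0.82,0.135,0,1],[0,0,0,-0.82,0.135,0,1],[0,0,0,-0.82,0.135,0,1],[0,0,0,0,0,0,1],[0,0,0,0,0,0,1],[0,0,0,0,0,0,1],[0,0,0,0,0,0,1]]]'
```

```text
studs [[ 634.9 -205.9   88. ]
 [ 615.8 -320.1   88. ]
 [ 545.8 -191.3   88. ]
 [ 527.4 -305.4   88. ]] [ 580.96593892 -255.66614348] 115.72555531736293 90.31182157620714
knob [310.23004695 375.0258216 ] [298 365  25  21 426] [ 471.03929508 -236.91860728] seat frame -111.51141034631853 0.7365475811791121
plate corners in seat frame [[ 69.6 -90.5]
 [-72.  -90.5]
 [ 69.6  91. ]]
clock: 12.98
eef_pos: [433.5, -231.9, 232.0]
ee_rot: [-0.0, 0.997, -0.081, 0.0]
contact_force: [-0.7, -0.3, 0.5]
gripper_width: 0.2
```

The plate corners in the seat frame are at ±70 and ±90, as they must be, so it is flush and square. The knob is at x = -111.5, so the bolt is about 3.5 mm in, still open. I'll descend behind the knob.

```bash
python3 -m inch '[[[0,0,0,0,0,-0.7,1],[0,0,0,0,0,-0.9,1],[0,0,0,0,0,-0.9,1],[0,0,0,0,0,-0.9,1],[0,0,0,0,0,-0.5,1],[0,0,0,0,0,-0.25,1],[0,0,0,0,0,0,1],[0,0,0,0,0,0,1]]]'; python3 - <<'E'
from h import *
im=capture("wrist")[:,:,::-1]; cv2.imwrite("pics/w9.png",im)
E
```

```text
clock: 13.65
eef_pos: [433.4, -231.9, 107.9]
ee_rot: [-0.0, 0.997, -0.081, -0.0]
contact_force: [0.9, 0.0, -0.2]
gripper_width: -0.1
```

View pics/w9.png

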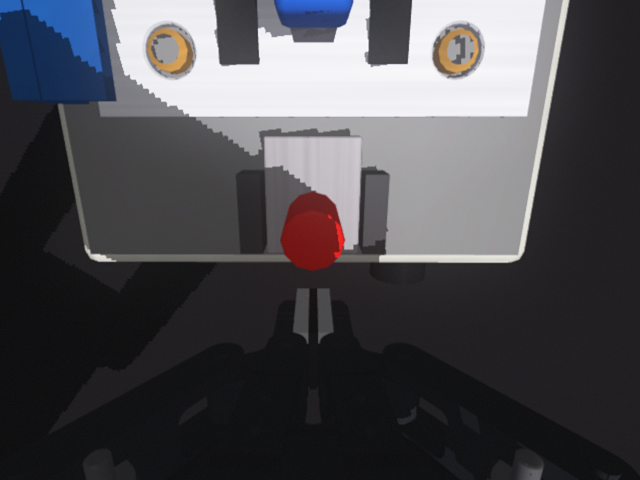

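The shut fingers at (313,300) are centred behind the knob at (312,238). I'll push along the shaker's x.

```bash
python3 -m inch '[[[0,0,0,0.1,-0.016,0,1],[0,0,0,0.1,-0.016,0,1],[0,0,0,0.1,-0.016,0,1],[0,0,0,0.1,-0.016,0,1],[0,0,0,0.1,-0.016,0,1],[0,0,0,0.1,-0.016,0,1],[0,0,0,0.1,-0.016,0,1],[0,0,0,0.1,-0.016,0,1],[0,0,0,0.1,-0.016,0,1],[0,0,0,0.1,-0.016,0,1],[0,0,0,0,0,0,1]]]'; python3 -m inch '[[[0,0,0,0.1,-0.016,0,1],[0,0,0,0.1,-0.016,0,1],[0,0,0,0,0,0,1]]]'
```

```text
clock: 14.62
eef_pos: [463.5, -236.6, 107.6]
ee_rot: [-0.0, 0.997, -0.081, 0.0]
contact_force: [0.6, -0.2, 0.6]
gripper_width: -0.1
clock: 14.87
eef_pos: [469.3, -237.4, 107.5]
ee_rot: [-0.0, 0.997, -0.081, 0.0]
contact_force: [-0.8, 0.7, -0.2]
gripper_width: 0.1
```

```bash
python3 - <<'E'
from h import *
im=capture("wrist")[:,:,::-1]; cv2.imwrite("pics/w10.png",im)
print(get_state()['contact_force'])
E
```

```text
[-0.26367878  1.02801392  1.02769208]
```

View pics/w10.png

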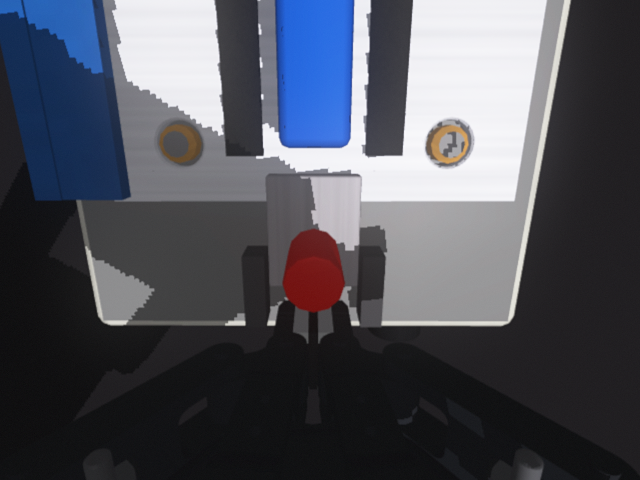

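The bolt's tongue tip, at row 175, now covers the plate's edge at row 200. I'll keep pushing to the stop.

```bash
python3 -m inch '[[[0,0,0,0.1,-0.016,0,1],[0,0,0,0.06,-0.01,0,1],[0,0,0,0,0,0,1]]]'; python3 -m inch '[[[0,0,0,0.05,-0.008,0,1],[0,0,0,0.05,-0.008,0,1],[0,0,0,0,0,0,1]]]';
```

```text
clock: 15.17
eef_pos: [472.5, -237.9, 107.6]
ee_rot: [-0.0, 0.997, -0.081, -0.002]
contact_force: [-7.5, 0.7, 5.7]
gripper_width: 0.4
clock: 15.42
eef_pos: [472.7, -237.9, 107.5]
ee_rot: [-0.001, 0.997, -0.081, -0.005]
contact_force: [-19.7, 2.5, 15.0]
gripper_width: -0.1
```

The stop is felt at 20 N, where predicted. I'll back off, rise and check.

```bash
python3 -m inch '[[[0,0,0,-0.3,0.05,0,1],[0,0,0,-0.5,0.08,0,1],[0,0,0,-0.5,0.08,0,1],[0,0,0,0,0,0.5,1],[0,0,0,0,0,0.9,1],[0,0,0,0,0,0.9,1],[0,0,0,0,0,0.9,1],[0,0,0,0,0,0.5,1],[0,0,0,0,0,0,1],[0,0,0,0,0,0,1],[0,0,0,0,0,0,1]]]'; python3 - <<'E'
from h import *
s=get_state();C=cam("wrist"); im=capture("wrist")[:,:,::-1].copy(); cv2.imwrite("pics/w11.png",im)
H,S,V=cv2.split(cv2.cvtColor(im,cv2.COLOR_BGR2HSV))
th=np.radians(-9.3);e=np.array([np.cos(th),np.sin(th)]);n=np.array([-e[1],e[0]]);c=np.array([580.8,-255.8])
red=((H<6)|(H>174))&(S>150)&(V>200)
for b,t in blobs(red,50,3000):
    k=onplane(C,b,133)[0,:2]; print("knob",b,t,"seat frame",(k-c)@e,(k-c)@n)
cv2.imwrite("pics/t11.png",capture("top")[:,:,::-1])
E
```

```text
clock: 16.33
eef_pos: [437.4, -232.0, 217.6]
ee_rot: [-0.0, 0.997, -0.081, -0.0]
contact_force: [0.8, 0.3, -0.7]
gripper_width: -0.1
knob [313.70247046 154.44360902] [297 137  34  36 931] seat frame -87.24753333447076 0.8037257822198347
```

View pics/w11.png

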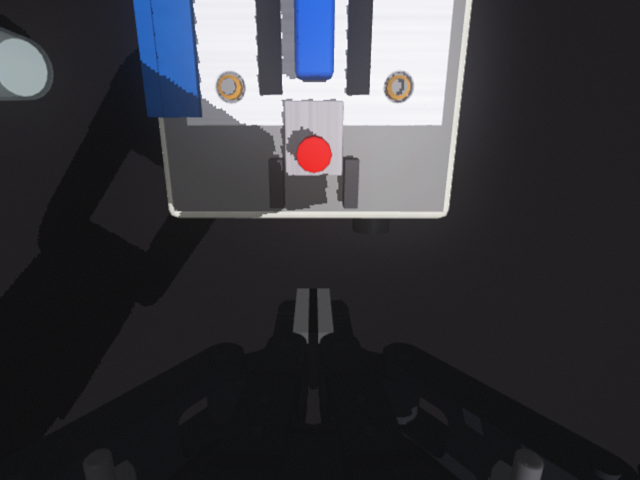

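View pics/t11.png

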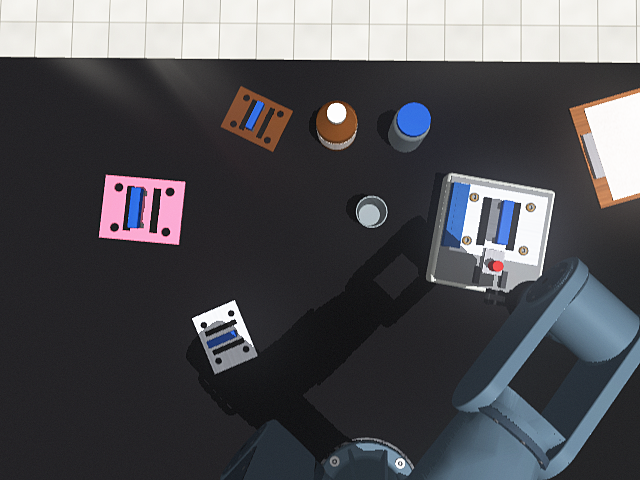

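The knob is at x = -87.2 in the seat frame, where -87 is home, and its tongue covers the plate's edge. The top view shows the studs in all four holes and the glassware unmoved. I'm handing in.

```bash
python3 -c "
from plant import *
print(sign_off())"
```

```text
the job is handed in; nothing more can be done
None
```

I fitted the large white platform onto the shaker, pushed the bolt home, backed the gripper clear and handed the job in at about 16 s. No verdict was reported.

- **Platform:** I slid it in about 4 mm above the stud tops and under the lip, then lowered it over the studs until the deck carried its weight. No contact force showed before that. Afterwards all four studs showed in the holes, and the plate's corners measured ±70–72 and ±90–91 mm in the seat frame. I judged it flush from the deck contact and the wrist view, not from a separate height measurement.
- **Bolt:** it stood about 3.5 mm in when the platform was seated, so still open. I pushed it to its stop, where the sensor read about 20 N along the push and 15 N upward. The knob then measured x = -87.2 mm, against -87 mm for home.
- **Glassware:** the last top picture shows the beaker and both bottles where they stood at the start.
- **Disagreement between cameras:** the first seat estimates in y were -251 mm (top), -255 mm (wrist) and -259 mm (scene). I went by the wrist camera, and by holes against studs in the top view. Those two agreed to about 1 mm, and the final fit confirmed them. A rough top reading through the holes just before lowering gave about 0 mm to go instead of 3 mm. I set it aside because the hole edges partly hid the studs.

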